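# Lean a chocolate mould on the draining stand and hold its keeper at the third click

## Task

Take the clear chocolate mould out of the rack and lean it on its long edge on the steel draining stand, centred, foot on the ledge behind the lip and back against the rest, and let go of it. Then grip the stand's black indexing knob and turn it clockwise, counting the clicks, to the third stop and no further, so that its keeper finger stands across the front of the mould's end. The knob springs back if let go, so finish while still holding it at the third stop, and leave the loose things round about where they are.

Things in the scene. Friction and masses are not known exactly. Their poses are not given: they have to be found in the camera images.
- mould: clear plastic chocolate mould, a slab 275 x 141 x 24 mm (own x, y, z), 0.2 to 0.37 kg; origin: centre of underside. Starts upright on a long edge in the rack, y up, z to the rack's -x. Underside hollow: inside a rim 6 mm wide and 24 thick it is 3 mm thick (z 21 to 24). Grip it from above at the middle of the upper long edge, across its 24 mm; the pads bear on the top 6 mm
- mould_grip (a point): middle of the mould's upper long edge, at mid thickness; at start 151 mm above the table. Axes as the mould's
- mould_mid (a point): middle of the mould's volume, 70.5 mm below mould_grip along the mould's y axis. Axes as the mould's
- mould_rack: fixed rack: white base 130 x 240 x 10 mm, four steel wire hoops 60 mm high forming one slot 28 mm wide along the rack's y. Origin: under the middle of the base, below the slot. The mould must rise 55 mm to come clear of the hoops
- stand: fixed draining stand: white base 12 mm thick (x -90 to +100, y -250 to +155 mm from its origin) with a steel rest, 280 mm wide along y, leaning back 17 degrees from vertical towards the stand's +x; the open front faces -x, the robot's side. Origin: on the table, under the middle of the corner where ledge and rest meet
- rest_foot (a point): middle of the corner line of ledge and rest, 18 mm above the stand's origin; axes as the stand's. The rest rises 104 mm along (sin 17, 0, cos 17); the ledge runs along (-cos 17, 0, sin 17) for 36 mm to a lip 7 mm proud. In place, the mould's foot is flat on the ledge, its back on the rest: mould_mid is 70.5 mm, mould_grip 141 mm up the rest, both 12 mm in front of it
- knob (a joint): indexing knob's angle, rad: 0 at home (hard end), grows clockwise seen from above. A stop every 20 degrees: first 0.349, second 0.698, third 1.047, fourth 1.396; hard end 1.6. A spring (0.10 N m at home, 0.15 at the third stop) always drives it back; the clicks add a ripple of 0.08 N m (resistance rises, then drops into each stop) but do not hold it
- knob_grip (a point): point on the knob's upright axis, 116 mm above the table, at stand x -38, y -200 mm. The grip is an upright bar 48 long, 12 thick, 34 high (10 above this point, 24 below, on a 48 mm disc). x axis: along the bar, turning with the knob: at home 150 degrees from the stand's +x towards its +y, at the third stop 90 degrees (along stand +y). It is 62 mm beyond the centred mould's end
- keeper_tip (a point): tip of the keeper finger, a steel rod 8 mm thick that sticks out of the knob 90 mm along its x axis, 86 mm above the table. At the third stop it stands in front of the mould's end, some 30 mm clear of its face
- timer: kitchen timer, round, 66 mm across, 50 high, red and white, loose bystander on the right. Origin: centre of its underside
- cup: empty steel cup, 72 mm across, 41 high, loose bystander behind the stand or rack. Origin: centre of its underside
- mug: dotted mug 82 x 114 x 91 mm, loose bystander behind the stand or rack. Origin: centre of its underside
- brush: pastry brush 214 x 40 x 15 mm, lying loose near the front. Origin: centre of its underside

How it is judged:
By the outcome, as a careful person would: the job done as asked, in the order asked, and still so for the second after the job is handed in, while the arm keeps its last pose, push and grip.
It also fails if it takes over 50 s, if anything falls off the work surface, if the arm or the gripper's body presses on something with over 40 N, if the wrist force passes 120 N, or if a joint passes its speed limit or range.

## Robot

A 6-joint arm with a two-finger parallel gripper is mounted at the origin on a cart in front of the work surface, level with it; the furniture and walls round the work are solid. World frame = base frame: x ahead of the robot, y to its left, z up, the work surface at z = 0. Lengths are in m, angles in degrees, forces in N, time in s.
With the tool pointing down it reaches from about 0.4 to 0.825 m from the base axis. Payload 7 kg.
Tool frame: the origin (TCP) lies midway between the tips of the shut fingers; the grasp point (between the pads) lies 19 mm behind it; z points along the fingers, y is the line along which they close (so a half turn about z gives the same grasp; the last joint's range is limited). The gripper opens to 88 mm and grips with 3 to 60 N. Pads are 19 mm wide; open, the fingers measure 130 mm over their backs; the gripper's body (78 mm by 193 mm) begins 47 mm behind the grasp point.
Start: joints at [-50.529, 20.546, 0.682, 0, -70.136, -16.507], TCP at [0.263, -0.621, 0.227] pointing down, gripper open.
Joint ranges: [-176.03, 176.03], [-82.01, 121.73], [-58.28, 71.71], [-173.87, 95.51], [-174.79, -0.11], [-173.66, 173.66]. Speed limits (degrees/s): [136.94, 136.94, 172.46, 180, 180, 180].

## Interface

Orientations are given as [roll, pitch, yaw] about the fixed x, y, z axes, in that order (R = Rz(yaw) Ry(pitch) Rx(roll)).
In Python, from plant import r gives the robot as it stands.
- The arm moves only by the tool carry_out, never from a script. Its argument "deltas" is a list of rows, each a list of 3 entries, a list of its own where there are three numbers: the opening, from 0 (shut) to 1 (fully open), then the shift along the tool's x, y, z in mm, then the turn, a rotation vector about the tool's x, y, z in rad. In form: [[gripper, [tx, ty, tz], [rx, ry, rz]], ...]. A call has 1 to 12 rows; each row is the pose to reach, as a shift and turn from the pose commanded when the call began, along the tool's axes at that moment; what a row does not reach only later rows make up. A row lasts 1/10 s, in which the tool goes at most 50 mm and 8.59 degrees, less where a joint would pass 70% of its speed; a pose out of reach is approached as far as the arm can. A call with a gripper value outside its range is refused whole. The fingers move at their own pace and stop on an object; "squeeze" is the grip in N (left out, the last holds). Time passes only in rows, so rows that repeat a pose let the fingers close. It gives the time, the measured TCP pose, the force, the opening and the grip force at its end, in the units of the state.
- r.get_state(): the state, without advancing time (a new reading comes with each control period).
- r.capture(name): name is "side" or "top"; returns (picture, depth): 400x640x3 uint8, red, green, blue; 400x640 float32, m along the optical axis (not along the pixel's ray), 0 where there is no reading.
- r.get_calibration(name): a dict with "fov_y" (degrees; the focal length in pixels is half the picture's height over the tangent of half this angle, whatever the lens; pixels are square), "cx", "cy" (the principal point, pixels), "distortion" ([k1, k2, p1, p2, k3] as OpenCV has them; the pictures are not rectified), "view" (4x4, takes a point from world to camera coordinates). Camera axes: x right, y down, z forward; pixel columns grow to the right and rows downward; lengths in m; the calibration is good to about 2 mm. A picture is of the moment at which its call begins. get_calibration takes no time and is no camera call.
- r.close_job(): hands the job in; it is judged then, once.
The state is a dict: "time_s": time; "joints": joint angles; "qd": joint speeds; "joint_torque": joint torques, N m; "tcp_pos": TCP position; "eef_rot": TCP orientation; "contact_force": force on the tool from outside, world axes, zero at the start; "moment": the same for the moment, N m; "gripper_width": finger opening in m; "gripper_force": force on a finger pad.
Only numpy, scipy, OpenCV 4.12 (cv2) and the standard library are available. Lean on these libraries where they do the work, as an engineer would, in place of code of your own. Each camera call takes 0.05 s, during which the arm holds its last target. There are 200 camera calls.

## Working session

There is one attempt and no reset: what is moved stays moved. The work goes in short steps, Python scripts to look and compute and a tool call to move; the robot and the scene stay as the last step left them, time stands still between calls to the robot, and variables do not carry over. Pictures are saved under pics/ and viewed, at most 10 in all, crops included, and the job is handed in when it is done.

Besides the shell and the picture viewer there is one more tool, called after "Call:" by a JSON object that holds its "method" and its "body". carry_out: Moves the arm, as the interface text tells. Its arguments: {"type":"object","properties":{"deltas":{"type":"array"},"squeeze":{"type":"number"}},"required":["deltas"]}

```bash
ls; mkdir -p pics; python3 - <<'E'
from plant import r
import cv2,numpy as np
for n in("side","top"):
    p,d=r.capture(n); cv2.imwrite(f"pics/{n}0.png",p[:,:,::-1]); np.savez(f"{n}0.npz",p=p,d=d)
    c=r.get_calibration(n); print(n,{k:(np.round(v,4).tolist()) for k,v in c.items()})
s=r.get_state();print(s)
E
```

```text
pics
side {'fov_y': 47.8562, 'cx': 323.2661, 'cy': 191.8381, 'distortion': [-0.0524, 0.0, 0.0, 0.0, 0.0], 'view': [[0.873, -0.4877, 0.0018, -0.4722], [-0.3019, -0.5434, -0.7833, 0.1987], [0.383, 0.6833, -0.6216, 1.4346], [0.0, 0.0, 0.0, 1.0]]}
top {'fov_y': 48.1489, 'cx': 320.7269, 'cy': 201.5572, 'distortion': [0.0133, 0.0, 0.0, 0.0, 0.0], 'view': [[-0.0222, -0.9998, -0.0013, -0.0366], [-0.9947, 0.0222, -0.1006, 0.5159], [0.1006, -0.0009, -0.9949, 1.5432], [0.0, 0.0, 0.0, 1.0]]}
{'time_s': 0.1, 'joints': array([-5.05287720e+01,  2.05877329e+01,  6.38590934e-01, -2.04620187e-02,
       -7.01342912e+01, -1.65081942e+01]), 'qd': array([ 0.04903176, -0.1433698 ,  0.16107956, -0.06495874, -0.01225414,
        0.05560431]), 'joint_torque': array([-2.66869734e-03, -5.84161627e+01,  2.93753636e+01,  7.01552063e+00,
        1.02051330e-02, -6.10139523e-05]), 'tcp_pos': array([ 0.26317566, -0.62110377,  0.22569997]), 'eef_rot': array([ 1.79914539e+02, -5.26671084e-03, -1.57043930e+02]), 'contact_force': array([ 0.47176358, -0.59199035, -0.40893667]), 'moment': array([ 0.01127259, -0.04077736,  0.00844304]), 'gripper_force': 0.0, 'gripper_width': 0.08772049218130723}
```

View pics/side0.png

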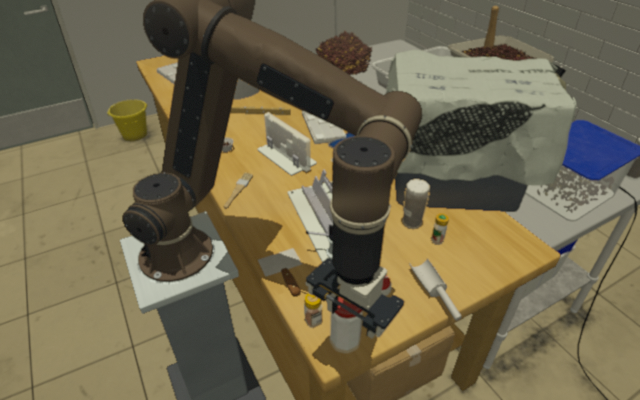

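View pics/top0.png

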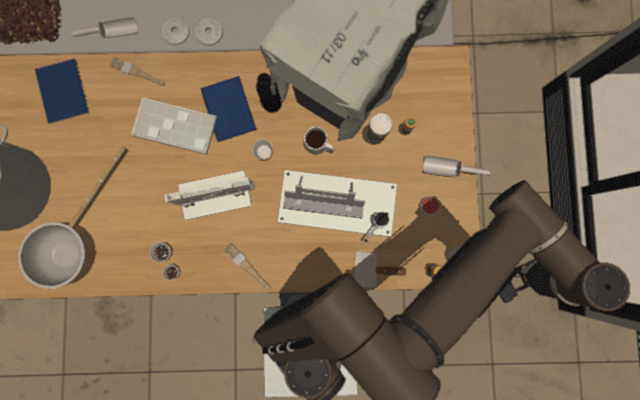

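The side view shows the rack with the mould near (288,140) and the stand, partly hidden, near (320,210). In the top view the rack and mould are at about (210,193), the stand base spans (280..396, 170..236), the knob is near (380,218), and the brush is at (247,265).

```bash
cat > h.py <<'E'
import numpy as np,cv2
from plant import r
def cal(n):
    c=r.get_calibration(n); f=200/np.tan(np.radians(c["fov_y"])/2)
    return np.array([[f,0,c["cx"]],[0,f,c["cy"]],[0,0,1]]),np.array(c["distortion"],float),np.array(c["view"])
def ray(n,uv):
    K,D,V=cal(n); q=cv2.undistortPoints(np.array(uv,float).reshape(-1,1,2),K,D).reshape(-1,2)
    d=np.c_[q,np.ones(len(q))]@V[:3,:3]; return -V[:3,:3].T@V[:3,3],d
def onz(n,uv,z):
    o,d=ray(n,uv); return o+d*((z-o[2])/d[:,2])[:,None]
def cloud(n,d):
    v,u=np.mgrid[0:400,0:640]; o,w=ray(n,np.c_[u.ravel(),v.ravel()])
    return (o+w*d.ravel()[:,None]).reshape(400,640,3)
def proj(n,P):
    K,D,V=cal(n); return cv2.projectPoints(np.array(P,float),cv2.Rodrigues(V[:3,:3])[0],V[:3,3],K,D)[0].reshape(-1,2)
E
python3 - <<'E'
from h import *
z=np.load("top0.npz");p,d=z["p"],z["d"]
cv2.imwrite("pics/topc.png",cv2.resize(p[165:245,160:400,::-1],None,fx=3.3,fy=3.3,interpolation=cv2.INTER_CUBIC))
C=cloud("top",d); np.save("C0.npy",C)
w=((p.min(2)>165)&(p.max(2).astype(int)-p.min(2)<50)).astype(np.uint8)
for nm,(a,b,c,e) in {"rack":(165,225,160,262),"stand":(165,245,270,400)}.items():
    m=np.zeros_like(w); m[a:b,c:e]=w[a:b,c:e]
    zz=C[...,2]; print(nm,m.sum(),"z pct",np.percentile(zz[m>0],[5,25,50,75,95]).round(4))
    hz={"rack":.010,"stand":.012}[nm]
    m[(abs(zz-hz)>.012)]=0
    uv=np.argwhere(m)[:,::-1]; P=onz("top",uv,hz)[:,:2]
    R=cv2.minAreaRect((P*1000).astype(np.float32)); print(R, cv2.boxPoints(R).round(1).tolist())
# mould upper edge / high points
reg=C[165:225,155:265]; hi=reg[(reg[...,2]>.125)&(reg[...,2]<.17)]; print("mould hi",len(hi),hi.mean(0).round(4),cv2.minAreaRect((hi[:,:2]*1000).astype(np.float32)),np.percentile(hi[:,2],[5,50,95]))
reg=C[200:235,360:395];hi=reg[(reg[...,2]>.11)&(reg[...,2]<.14)];print("knob hi",len(hi),hi.mean(0).round(4),cv2.minAreaRect((hi[:,:2]*1000).astype(np.float32)),np.percentile(hi[:,2],[5,50,95]))
E
```

```text
rack 1681 z pct [0.0048 0.0083 0.0113 0.0158 0.1539]
((549.89453125, 329.61053466796875), (126.71549987792969, 236.3446502685547), 10.914739608764648) [[465.29998779296875, 433.6000061035156], [510.1000061035156, 201.60000610351562], [634.5, 225.60000610351562], [589.7000122070312, 457.6000061035156]]
stand 3670 z pct [0.006  0.0096 0.0122 0.0145 0.0185]
((511.78216552734375, -105.34786987304688), (400.3821105957031, 186.15098571777344), 81.5112075805664) [[390.20001220703125, -289.6000061035156], [574.2999877929688, -317.1000061035156], [633.4000244140625, 78.9000015258789], [449.29998779296875, 106.4000015258789]]
mould hi 724 [0.5507 0.3204 0.1491] ((552.0967407226562, 320.275634765625), (25.627885818481445, 272.67425537109375), 11.086563110351562) [0.13344085 0.15048719 0.15605469]
knob hi 57 [ 0.4461 -0.2482  0.1242] ((445.95611572265625, -248.5843505859375), (11.679094314575195, 45.823158264160156), 51.74752426147461) [0.11631752 0.1242546  0.12983539]
```

View pics/topc.png

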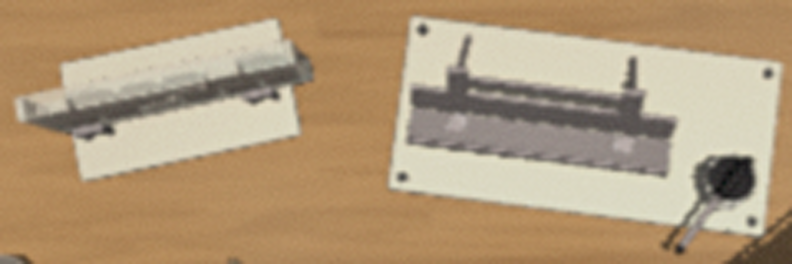

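The crop shows the mould leaning slightly across the rack slot and the stand fully visible. The knob is at crop (730,180) with the keeper pointing down-left to (680,248). The stand origin computed from the base is (514,-58) mm at yaw -8.5°. That predicts the knob at (447,-250), and it was measured at (446,-248.5) with the bar at 141.7°, so the two agree.

```bash
cat >> h.py <<'E'
from scipy.spatial.transform import Rotation as Ro
def down(yaw,tilt=0):  # tilt: lean back of tool about its x-like long axis, deg
    return Ro.from_euler("xyz",[180,0,yaw],degrees=True)*Ro.from_euler("x",tilt,degrees=True)
def plan(pos,R):
    s=r.get_state(); R0=Ro.from_euler("xyz",s["eef_rot"],degrees=True)
    print("t",s["time_s"],"pos",(s["tcp_pos"]*1000).round(1),"rot",s["eef_rot"].round(2),"F",s["contact_force"].round(1),"w",round(s["gripper_width"],4),s["gripper_force"])
    print("shift",R0.inv().apply(np.array(pos)*1000-s["tcp_pos"]*1000).round(1),"turn",(R0.inv()*R).as_rotvec().round(4))
E
python3 -c "
from h import *
plan([.552,.320,.26],down(-79)); print((down(-98.5,17).as_matrix()).round(3),(down(-98.5,-17).as_matrix()).round(3))"
```

```text
t 0.1 pos [ 263.2 -621.1  225.7] rot [ 1.7991e+02 -1.0000e-02 -1.5704e+02] F [ 0.5 -0.6 -0.4] w 0.0877 0.0
shift [-633.   754.   -33.2] turn [ 1.3000e-03  9.0000e-04 -1.3621e+00]
[[-0.148 -0.946  0.289]
 [-0.989  0.141 -0.043]
 [ 0.    -0.292 -0.956]] [[-0.148 -0.946 -0.289]
 [-0.989  0.141  0.043]
 [ 0.     0.292 -0.956]]
```

Call:
{"method": "carry_out", "body": {"deltas": [[1,[-20,25,-30],[0,0,0]],[1,[-633,754,-33],[0,0,-1.362]],[1,[-633,754,-33],[0,0,-1.362]],[1,[-633,754,-33],[0,0,-1.362]],[1,[-633,754,-33],[0,0,-1.362]],[1,[-633,754,-33],[0,0,-1.362]],[1,[-633,754,-33],[0,0,-1.362]],[1,[-633,754,-33],[0,0,-1.362]],[1,[-633,754,-33],[0,0,-1.362]],[1,[-633,754,-33],[0,0,-1.362]],[1,[-633,754,-33],[0,0,-1.362]],[1,[-633,754,-33],[0,0,-1.362]]], "squeeze": 50}}

```text
time_s: 1.3
tcp_pos: [0.4335, -0.0629, 0.2585]
eef_rot: [-180.0, 0.0, -78.9]
contact_force: [1.5, -1.1, 1.3]
gripper_width: 0.0878
gripper_force: 0.0
```

```bash
python3 -c "
from h import *
plan([.552,.320,.26],down(-79))"
```

```text
t 1.3 pos [433.5 -62.9 258.5] rot [-1.7997e+02  1.0000e-02 -7.8950e+01] F [ 1.5 -1.1  1.3] w 0.0878 0.0
shift [-353.1 -189.7   -1.4] turn [-0.0006  0.0001  0.0009]
```

Call:
{"method": "carry_out", "body": {"deltas": [[1,[-330,-177,0],[0,0,0]],[1,[-330,-177,0],[0,0,0]],[1,[-330,-177,0],[0,0,0]],[1,[-330,-177,0],[0,0,0]],[1,[-330,-177,0],[0,0,0]],[1,[-330,-177,0],[0,0,0]],[1,[-330,-177,0],[0,0,0]],[1,[-330,-177,0],[0,0,0]],[1,[-330,-177,0],[0,0,0]],[1,[-330,-177,0],[0,0,0]],[1,[-330,-177,0],[0,0,0]]]}}

```text
time_s: 2.4
tcp_pos: [0.5441, 0.292, 0.2582]
eef_rot: [180.0, -0.0, -79.0]
contact_force: [-0.3, 0.2, -0.3]
gripper_width: 0.0876
gripper_force: 0.0
```

```bash
python3 - <<'E'
from h import *
plan([.552,.320,.129],down(-79))
# mould in the now unobstructed side view: top edge
p,d=r.capture("side"); np.savez("side1.npz",p=p,d=d)
q=proj("side",[[.552,.320,.151]])[0]; print(q)
u,v=int(q[0]),int(q[1]); c=p[max(0,v-80):v+160,max(0,u-110):u+210]
cv2.imwrite("pics/side1.png",cv2.resize(c[:,:,::-1],None,fx=2.4,fy=2.4,interpolation=cv2.INTER_CUBIC))
print("crop origin",max(0,u-110),max(0,v-80))
E
```

```text
t 2.4 pos [544.1 292.  258.2] rot [ 1.7997e+02 -2.0000e-02 -7.9020e+01] F [-0.3  0.2 -0.3] w 0.0876 0.0
shift [-26.  -13.1 129.2] turn [ 0.0004 -0.0003 -0.0004]
[286.12862442 125.73824497]
crop origin 176 45
```

View pics/side1.png

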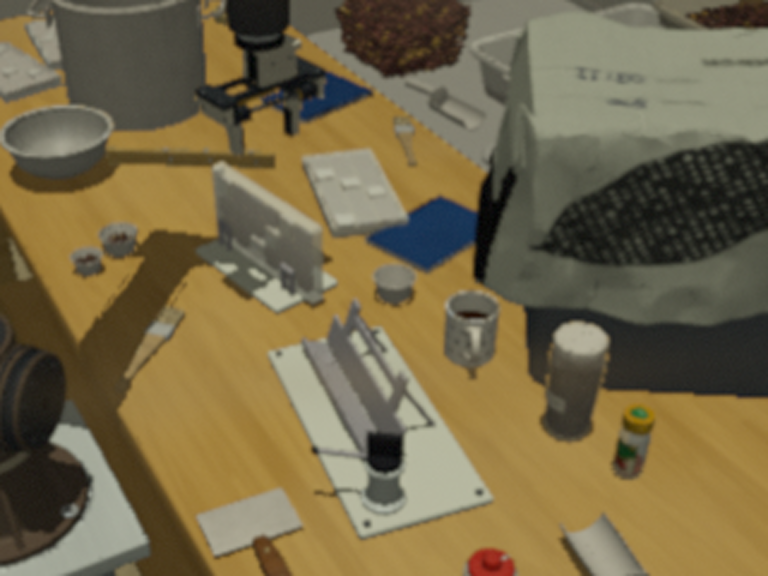

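The side view shows the mould upright in the rack, with its top edge running from crop (218,170) to (322,235). The gripper is just behind and above it. The stand rest is empty and the knob is at crop (385,445), with the keeper pointing to the front. I'll check the mould's ends in this view.

```bash
python3 - <<'E'
from h import *
z=np.load("side1.npz");C=cloud("side",z["d"])
m=(C[...,2]>.142)&(C[...,2]<.16)&(C[...,0]>.48)&(C[...,0]<.63)&(C[...,1]>.15)&(C[...,1]<.48)
h=C[m];print(len(h),cv2.minAreaRect((h[:,:2]*1000).astype(np.float32)))
a=np.radians(11);t=np.array([-np.sin(a),np.cos(a)]);n=np.array([np.cos(a),np.sin(a)])
for nm,P in(("side",h),("top",None)):
    if P is None:
        C=np.load("C0.npy");P=C[(C[...,2]>.142)&(C[...,2]<.16)&(C[...,0]>.48)&(C[...,0]<.63)&(C[...,1]>.15)&(C[...,1]<.48)]
    q=(P[:,:2]-[.552,.320])*1000;print(nm,len(q),"along",np.percentile(q@t,[0,2,98,100]).round(1),"thick",np.percentile(q@n,[0,3,50,97,100]).round(1),np.polyfit(q@t,q@n,1).round(3))
print(onz("side",[[309.3,140],[268.5,115]],.151))
E
```

```text
303 ((549.233154296875, 319.052978515625), (31.241249084472656, 280.4422912597656), 10.826559066772461)
side 303 along [-140.6 -136.5  126.4  139.8] thick [-18.7 -15.9  -6.1   9.7  13. ] [ 2.000e-03 -4.637e+00]
top 646 along [-135.8 -131.1  132.5  136.6] thick [-12.8 -11.3  -0.3  11.5  13.1] [ 0.    -0.191]
[[0.58236875 0.18207763 0.151     ]
 [0.52643061 0.43379279 0.151     ]]
```

Call:
{"method": "carry_out", "body": {"deltas": [[1,[-26,-13,20],[0,0,0]],[1,[-26,-13,60],[0,0,0]],[1,[-26,-13,90],[0,0,0]],[1,[-26,-13,110],[0,0,0]],[1,[-26,-13,122],[0,0,0]],[1,[-26,-13,129],[0,0,0]],[1,[-26,-13,129],[0,0,0]],[1,[-26,-13,129],[0,0,0]],[1,[-26,-13,129],[0,0,0]]]}}

```text
time_s: 3.35
tcp_pos: [0.5528, 0.3212, 0.1306]
eef_rot: [-179.9, 0.1, -79.0]
contact_force: [-0.2, 0.7, 0.2]
gripper_width: 0.0876
gripper_force: 0.0
```

```bash
python3 - <<'E'
from h import *
plan([.552,.320,.129],down(-79))
E
```

```text
t 3.35 pos [552.8 321.2 130.6] rot [-1.799e+02  6.000e-02 -7.900e+01] F [-0.2  0.7  0.2] w 0.0876 0.0
shift [1.  1.  1.6] turn [-0.0018  0.0011  0.    ]
```

Now close on it, then check before lifting.

Call:
{"method": "carry_out", "body": {"deltas": [[0.6,[1,1,1],[0,0,0]],[0.4,[1,1,1],[0,0,0]],[0.2,[1,1,1],[0,0,0]],[0.2,[1,1,1],[0,0,0]],[0.2,[1,1,1],[0,0,0]],[0.2,[1,1,1],[0,0,0]],[0.2,[1,1,1],[0,0,0]],[0.1,[1,1,1],[0,0,0]]], "squeeze": 50}}

```text
time_s: 4.15
tcp_pos: [0.5514, 0.3196, 0.1283]
eef_rot: [180.0, -0.0, -79.0]
contact_force: [-0.3, 0.2, 0.3]
gripper_width: 0.0296
gripper_force: 0.0
```

Call:
{"method": "carry_out", "body": {"deltas": [[0,[0,0,0],[0,0,0]],[0,[0,0,0],[0,0,0]],[0,[0,0,0],[0,0,0]],[0,[0,0,0],[0,0,0]]], "squeeze": 50}}

```text
time_s: 4.55
tcp_pos: [0.5514, 0.3195, 0.1282]
eef_rot: [180.0, -0.0, -79.0]
contact_force: [0.1, 0.6, -0.4]
gripper_width: 0.0233
gripper_force: 50.0
```

Call:
{"method": "carry_out", "body": {"deltas": [[0,[0,0,-10],[0,0,0]],[0,[0,0,-30],[0,0,0]],[0,[0,0,-55],[0,0,0]],[0,[0,0,-80],[0,0,0]],[0,[0,0,-105],[0,0,0]],[0,[0,0,-130],[0,0,0]],[0,[0,0,-150],[0,0,0]],[0,[0,0,-162],[0,0,0]],[0,[0,0,-168],[0,0,0]],[0,[0,0,-168],[0,0,0]],[0,[0,0,-168],[0,0,0]]]}}

```text
time_s: 5.65
tcp_pos: [0.551, 0.3193, 0.2951]
eef_rot: [179.9, -0.0, -79.0]
contact_force: [0.6, 0.0, -2.8]
gripper_width: 0.0225
gripper_force: 50.0
```

```bash
python3 - <<'E'
from h import *
plan([.5657,-.0653,.295],down(-98.5,-17))
E
```

```text
t 5.65 pos [551.  319.3 295.1] rot [ 1.7991e+02 -3.0000e-02 -7.9010e+01] F [ 0.6  0.  -2.8] w 0.0225 49.993507862091064
shift [380.4  58.9   0.5] turn [-0.2923 -0.0513  0.3376]
```

Call:
{"method": "carry_out", "body": {"deltas": [[0,[8,1,0],[0,0,0]],[0,[25,4,0],[-0.01,0,0.02]],[0,[52,8,0],[-0.03,-0.005,0.05]],[0,[90,14,0],[-0.06,-0.01,0.08]],[0,[135,21,0],[-0.1,-0.017,0.12]],[0,[180,28,0],[-0.14,-0.025,0.16]],[0,[225,35,0],[-0.18,-0.031,0.2]],[0,[270,42,0],[-0.22,-0.038,0.25]],[0,[310,48,0],[-0.25,-0.044,0.28]],[0,[345,53,0],[-0.275,-0.048,0.315]],[0,[368,57,0],[-0.285,-0.05,0.33]],[0,[380,59,0],[-0.292,-0.051,0.338]]]}}

```text
time_s: 6.85
tcp_pos: [0.5654, -0.068, 0.2958]
eef_rot: [163.0, 0.0, -98.8]
contact_force: [-0.4, -0.3, -2.4]
gripper_width: 0.023
gripper_force: 50.0
```

Call:
{"method": "carry_out", "body": {"deltas": [[0,[0,0,0],[0,0,0]],[0,[0,0,0],[0,0,0]],[0,[0,0,0],[0,0,0]],[0,[0,0,0],[0,0,0]]]}}

```text
time_s: 7.25
tcp_pos: [0.566, -0.0638, 0.2965]
eef_rot: [163.1, 0.1, -98.4]
contact_force: [0.3, 0.8, -1.8]
gripper_width: 0.0233
gripper_force: 50.0
```

```bash
python3 - <<'E'
from h import *
plan([.5657,-.0653,.2508],down(-98.5,-17))
p,d=r.capture("side"); np.savez("side2.npz",p=p,d=d)
t,dt=r.capture("top"); np.savez("top2.npz",p=t,d=dt)
c=p[90:330,220:460]; c2=t[120:280,250:430]
a=cv2.resize(c,(400,400),interpolation=2);b=cv2.resize(c2,(400,356),interpolation=2);b=np.vstack([b,np.zeros((44,400,3),np.uint8)])
cv2.imwrite("pics/s2.png",np.hstack([a,b])[:,:,::-1])
E
```

```text
t 7.25 pos [566.  -63.8 296.5] rot [ 1.6313e+02  6.0000e-02 -9.8440e+01] F [ 0.3  0.8 -1.8] w 0.0233 49.998270124197006
shift [  1.6 -13.2  43.8] turn [-0.0022  0.0007  0.0014]
```

View pics/s2.png

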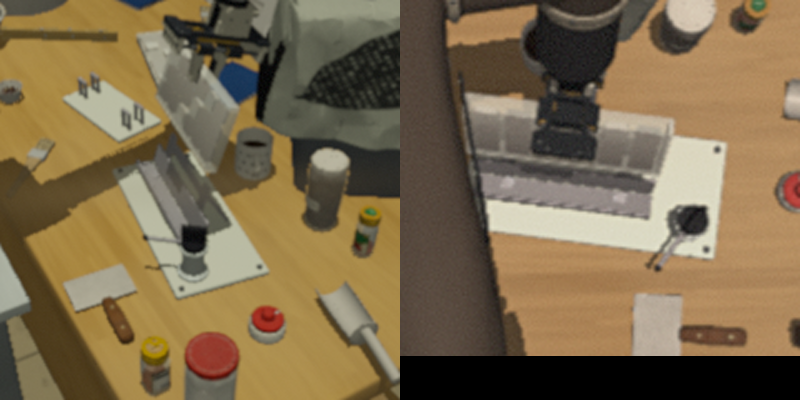

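The picture shows the mould held tilted above the stand, level and parallel to the rest. I'll check how it sits in the hand using the depth image, in tool axes.

```bash
python3 - <<'E'
from h import *
s=r.get_state();R0=Ro.from_euler("xyz",s["eef_rot"],degrees=True)
for n in("side","top"):
    C=cloud(n,np.load(n+"2.npz")["d"]).reshape(-1,3);q=R0.inv().apply((C-s["tcp_pos"])*1000)
    m=(abs(q[:,0])<160)&(abs(q[:,1])<25)&(q[:,2]>15)&(q[:,2]<135); f=q[m]
    print(n,len(f),"x",np.percentile(f[:,0],[0.5,2,98,99.5]).round(1),"z",np.percentile(f[:,2],[2,98,99.5]).round(1))
    for lo in range(20,125,20):
        g=f[(f[:,2]>lo)&(f[:,2]<lo+20)]; print(lo,len(g),np.percentile(g[:,1],[5,50,90]).round(1),np.percentile(g[:,0],[1,99]).round(1))
    lo=[f[abs(f[:,0]-x)<10][:,2].max().round(1) for x in(-110,-60,60,110) if (abs(f[:,0]-x)<10).any()];print("bottom z",lo)
E
```

```text
side 1419 x [-135.2 -130.6  137.8  139.3] z [ 17.2 114.2 116.6]
20 298 [-3.4 11.  13.1] [-133.4  138.3]
40 280 [-2.1 11.1 13.1] [-133.3  138.6]
60 285 [-4.1 11.2 13.1] [-134.2  138.1]
80 274 [-3.6 11.1 13.2] [-133.9  139.1]
100 210 [-3. 11. 13.] [-130.6  137.2]Traceback (most recent call last):
  File "<stdin>", line 8, in <module>
    return _quantile_unchecked(
        a, q, axis, out, overwrite_input, method, keepdims, weights)
    return _ureduce(a,
                    func=_quantile_ureduce_func,
    ...<5 lines>...
                    overwrite_input=overwrite_input,
                    method=method)
    r = func(a, **kwargs)
    result = _quantile(arr,
                       quantiles=q,
    ...<2 lines>...
                       out=out,
                       weights=wgt)
    slices_having_nans = np.isnan(arr[-1, ...])
                                  ~~~^^^^^^^^^
IndexError: index -1 is out of bounds for axis 0 with size 0
```

Call:
{"method": "carry_out", "body": {"deltas": [[0,[0,-5,12],[0,0,0]],[0,[0,-13,35],[0,0,0]],[0,[0,-13,65],[0,0,0]],[0,[0,-13,95],[0,0,0]],[0,[0,-13,120],[0,0,0]],[0,[0,-13,138],[0,0,0]],[0,[0,-13,148],[0,0,0]],[0,[0,-13,150],[0,0,0]],[0,[0,-13,150],[0,0,0]],[0,[0,-13,150],[0,0,0]]]}}

```text
time_s: 8.35
tcp_pos: [0.5361, -0.06, 0.1498]
eef_rot: [163.2, 0.1, -98.5]
contact_force: [-0.1, -0.2, -2.6]
gripper_width: 0.023
gripper_force: 50.0
```

```bash
python3 - <<'E'
from h import *
plan([.5367,-.0610,.1346],down(-98.5,-17))
p,d=r.capture("side"); 
c=p[130:270,250:390]
cv2.imwrite("pics/s3.png",cv2.resize(c,(560,560),interpolation=2)[:,:,::-1])
E
```

```text
t 8.35 pos [536.1 -60.  149.8] rot [ 1.6319e+02  6.0000e-02 -9.8500e+01] F [-0.1 -0.2 -2.6] w 0.023 49.998505264520645
shift [ 1.  -5.1 14.3] turn [-0.0034  0.0009  0.0003]
```

View pics/s3.png

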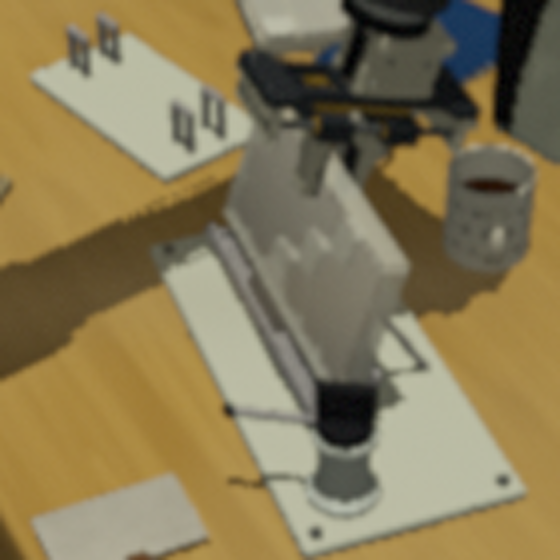

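The mould is over the ledge behind the lip, with the rest behind it at about (400,300). I'll lower it gently until it touches.

Call:
{"method": "carry_out", "body": {"deltas": [[0,[0,0,4],[0,0,0]],[0,[0,0,8],[0,0,0]],[0,[0,0,11],[0,0,0]],[0,[0,0,13],[0,0,0]],[0,[0,0,14],[0,0,0]],[0,[0,0,15],[0,0,0]],[0,[0,0,15],[0,0,0]],[0,[0,0,15],[0,0,0]]]}}

```text
time_s: 9.2
tcp_pos: [0.5314, -0.0594, 0.1357]
eef_rot: [163.2, 0.0, -98.5]
contact_force: [-0.4, 0.9, 5.8]
gripper_width: 0.0228
gripper_force: 50.0
```

Call:
{"method": "carry_out", "body": {"deltas": [[0,[0,-2,0],[0,0,0]],[0,[0,-4,0],[0,0,0]],[0,[0,-5,0],[0,0,0]],[0,[0,-6,0],[0,0,0]],[0,[0,-6,0],[0,0,0]],[0,[0,-6,0],[0,0,0]]]}}

```text
time_s: 9.8
tcp_pos: [0.5357, -0.0601, 0.1344]
eef_rot: [163.0, 0.0, -98.5]
contact_force: [-3.7, 3.0, 11.8]
gripper_width: 0.0239
gripper_force: 50.0
```

```bash
python3 - <<'E'
from h import *
plan([.5367,-.0610,.1346],down(-98.5,-17))
E
```

```text
t 9.8 pos [535.7 -60.1 134.4] rot [ 1.6301e+02  3.0000e-02 -9.8480e+01] F [-3.7  3.  11.8] w 0.0239 50.04591554403305
shift [ 0.7 -1.  -0.5] turn [-0.0003  0.0004  0.0005]
```

Call:
{"method": "carry_out", "body": {"deltas": [[0,[0,-1.5,-0.5],[0,0,0]],[0,[0,-1.5,-0.5],[0,0,0]],[0,[0,-1.5,-0.5],[0,0,0]]]}}

```text
time_s: 10.1
tcp_pos: [0.5363, -0.0602, 0.1343]
eef_rot: [162.9, 0.0, -98.5]
contact_force: [-5.6, 4.4, 12.8]
gripper_width: 0.0232
gripper_force: 50.1
```

Call:
{"method": "carry_out", "body": {"deltas": [[0.3,[0,0.5,-1],[0,0,0]],[0.4,[0,0.5,-1],[0,0,0]],[0.5,[0,0.5,-1],[0,0,0]],[0.6,[0,0.5,-1],[0,0,0]],[0.6,[0,0.5,-1],[0,0,0]],[0.6,[0,0.5,-1],[0,0,0]],[0.6,[0,0.5,-1],[0,0,0]]]}}

```text
time_s: 10.8
tcp_pos: [0.538, -0.0604, 0.134]
eef_rot: [163.1, 0.0, -98.5]
contact_force: [-0.8, -0.2, 0.3]
gripper_width: 0.0528
gripper_force: 0.0
```

Call:
{"method": "carry_out", "body": {"deltas": [[0.6,[0,0,-5],[0,0,0]],[0.6,[0,0,-15],[0,0,0]],[0.6,[0,0,-30],[0,0,0]],[0.6,[0,0,-60],[0,0,0]],[0.6,[0,0,-90],[0,0,0]],[0.6,[0,0,-120],[0,0,0]],[0.6,[0,0,-130],[0,0,0]],[0.6,[0,0,-130],[0,0,0]],[0.6,[0,0,-130],[0,0,0]]]}}

```text
time_s: 11.7
tcp_pos: [0.5749, -0.0659, 0.2579]
eef_rot: [163.1, 0.1, -98.5]
contact_force: [0.6, 0.5, 0.6]
gripper_width: 0.0528
gripper_force: 0.0
```

```bash
python3 - <<'E'
from h import *
O=np.array([.5139,-.0576,.018]);a=np.radians(-8.5);c,s_=np.cos(a),np.sin(a)
xs=np.array([c,s_,0]);ys=np.array([-s_,c,0]);t=np.radians(17)
u=np.sin(t)*xs+np.array([0,0,np.cos(t)]);n=-np.cos(t)*xs+np.array([0,0,np.sin(t)])
ims=[]
for nm in("side","top"):
    p,d=r.capture(nm);C=cloud(nm,d).reshape(-1,3)-O;Q=np.c_[C@ys,C@u,C@n]*1000
    f=Q[(abs(Q[:,0])<170)&(Q[:,1]>15)&(Q[:,1]<150)&(abs(Q[:,2]-15)<20)]
    print(nm,len(f),"y",np.percentile(f[:,0],[.5,2,98,99.5]).round(1),"u top",np.percentile(f[:,1],[98,99.5]).round(1))
    for l in range(20,150,25):
        g=f[(f[:,1]>l)&(f[:,1]<l+25)]
        if len(g):print(l,len(g),"n",np.percentile(g[:,2],[10,50,90]).round(1))
    ims.append(cv2.resize(p[120:280,240:400],(400,400),interpolation=2))
cv2.imwrite("pics/s4.png",np.hstack(ims)[:,:,::-1])
plan([.4464,-.2492,.26],down(-38.5))
E
```

```text
side 1806 y [-139.2 -136.8  131.5  136.6] u top [143.6 144.7]
20 261 n [22.5 25.  27.4]
45 313 n [16.3 24.4 26.9]
70 308 n [19.  24.1 26.2]
95 318 n [20.2 23.6 25.6]
120 561 n [ 4.6 20.9 24.9]
145 5 n [ 9.2 19.1 23.6]
top 1588 y [-132.4 -129.   132.9  138.5] u top [144.9 146.7]
20 224 n [22.  23.7 25.3]
45 229 n [21.5 23.1 25. ]
70 245 n [21.2 22.8 24.7]
95 252 n [20.8 22.7 24. ]
120 568 n [ 2.3 18.6 23.2]
145 31 n [ 8.8 19.6 23.4]
t 11.8 pos [574.5 -66.  257.3] rot [ 1.6298e+02  3.0000e-02 -9.8520e+01] F [ 0.5 -0.2  0.7] w 0.0525 0.0
shift [200.2  96.   26.5] turn [ 0.2691  0.1561 -1.0395]
```

View pics/s4.png

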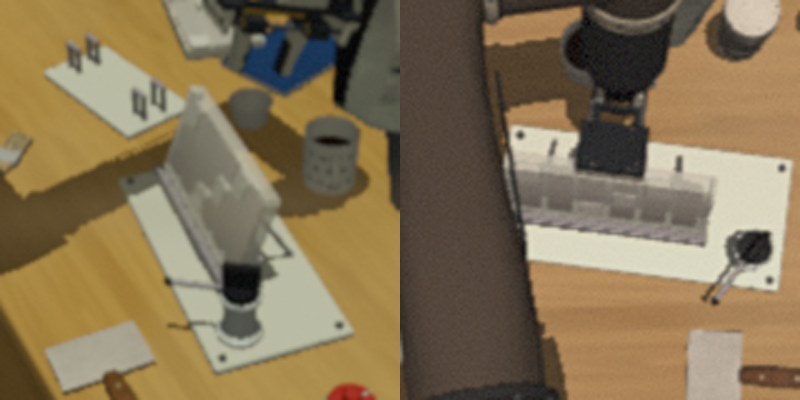

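The mould leans on the rest and is centred, with its front face at n≈24 mm and its ends at ±136 mm. The knob is at (241,285) in the left panel. Next I'll move over the knob with the gripper partly open.

Call:
{"method": "carry_out", "body": {"deltas": [[0.5,[20,10,2],[0.027,0.016,-0.104]],[0.5,[60,29,8],[0.081,0.047,-0.31]],[0.5,[120,58,16],[0.161,0.094,-0.62]],[0.5,[200,96,26],[0.269,0.156,-1.04]],[0.5,[200,96,26],[0.269,0.156,-1.04]],[0.5,[200,96,26],[0.269,0.156,-1.04]],[0.5,[200,96,26],[0.269,0.156,-1.04]],[0.5,[200,96,26],[0.269,0.156,-1.04]],[0.5,[200,96,26],[0.269,0.156,-1.04]],[0.5,[200,96,26],[0.269,0.156,-1.04]],[0.5,[200,96,26],[0.269,0.156,-1.04]],[0.5,[200,96,26],[0.269,0.156,-1.04]]]}}

```text
time_s: 13.0
tcp_pos: [0.4476, -0.2489, 0.2608]
eef_rot: [-180.0, -0.0, -38.5]
contact_force: [0.0, -0.6, 0.5]
gripper_width: 0.0437
gripper_force: 0.0
```

```bash
python3 - <<'E'
from h import *
plan([.4464,-.2492,.17],down(-38.5))
p,d=r.capture("side")
m=(p.max(2)<60); C=cloud("side",d); q=proj("side",[.4464,-.2492,.126])[0]
k=m&(abs(C[...,0]-.446)<.04)&(abs(C[...,1]+.249)<.04)&(C[...,2]>.118)&(C[...,2]<.135)
P=C[k]; print(q,len(P),P.mean(0).round(4) if len(P) else 0, cv2.minAreaRect((P[:,:2]*1000).astype(np.float32)))
E
```

```text
t 13.0 pos [ 447.6 -248.9  260.8] rot [-1.7997e+02 -3.0000e-02 -3.8500e+01] F [ 0.  -0.6  0.5] w 0.0437 0.0
shift [-0.8  1.  90.8] turn [-0.0005 -0.0006  0.0001]
[336.29167731 225.26598856] 58 [ 0.4424 -0.2548  0.1243] ((442.8371887207031, -254.25079345703125), (14.253445625305176, 42.93274688720703), 48.45857238769531)
```

Call:
{"method": "carry_out", "body": {"deltas": [[0.5,[-1,1,20],[0,0,0]],[0.5,[-1,1,55],[0,0,0]],[0.5,[-1,1,90],[0,0,0]],[0.5,[-1,1,115],[0,0,0]],[0.5,[-1,1,130],[0,0,0]],[0.5,[-1,1,142],[0,0,0]],[0.5,[-1,1,150],[0,0,0]],[0.5,[-1,1,155],[0,0,0]],[0.5,[-1,1,156],[0,0,0]],[0.5,[-1,1,156],[0,0,0]]]}}

```text
time_s: 14.05
tcp_pos: [0.4467, -0.2494, 0.1057]
eef_rot: [-179.9, -0.1, -38.5]
contact_force: [0.2, -0.1, 0.1]
gripper_width: 0.0438
gripper_force: 0.0
```

Call:
{"method": "carry_out", "body": {"deltas": [[0.3,[0,0,0],[0,0,0]],[0.2,[0,0,0],[0,0,0]],[0.2,[0,0,0],[0,0,0]],[0.1,[0,0,0],[0,0,0]],[0.1,[0,0,0],[0,0,0]],[0,[0,0,0],[0,0,0]],[0,[0,0,0],[0,0,0]],[0,[0,0,0],[0,0,0]]], "squeeze": 25}}

```text
time_s: 14.85
tcp_pos: [0.4446, -0.2514, 0.1055]
eef_rot: [179.8, -0.0, -38.5]
contact_force: [-5.0, -13.8, 1.3]
gripper_width: 0.0119
gripper_force: 25.0
```

Call:
{"method": "carry_out", "body": {"deltas": [[0,[0,1.5,0],[0,0,0]],[0,[0,3,0],[0,0,0]],[0,[0,3,0],[0,0,0]],[0,[0,3,0],[0,0,0]]], "squeeze": 35}}

```text
time_s: 15.25
tcp_pos: [0.4445, -0.2517, 0.1055]
eef_rot: [-179.9, -0.1, -38.4]
contact_force: [-1.6, -1.5, 3.9]
gripper_width: 0.0119
gripper_force: 35.0
```

```bash
python3 - <<'E'
from h import *
plan([.4446,-.2514,.1055],down(-38.5)); print(r.get_state()["moment"].round(3))
E
```

```text
t 15.25 pos [ 444.5 -251.7  105.5] rot [-1.7993e+02 -1.0000e-01 -3.8450e+01] F [-1.6 -1.5  3.9] w 0.0119 34.99534249305725
shift [-0.1 -0.3  0. ] turn [-0.0011 -0.0018  0.0009]
[-0.347  0.679  0.025]
```

Call:
{"method": "carry_out", "body": {"deltas": [[0,[0,0,0],[0,0,0.05]],[0,[0,0,0],[0,0,0.1]],[0,[0,0,0],[0,0,0.15]],[0,[0,0,0],[0,0,0.2]],[0,[0,0,0],[0,0,0.25]],[0,[0,0,0],[0,0,0.3]],[0,[0,0,0],[0,0,0.35]],[0,[0,0,0],[0,0,0.35]],[0,[0,0,0],[0,0,0.35]]]}}

```text
time_s: 16.15
tcp_pos: [0.4445, -0.2517, 0.1055]
eef_rot: [-179.9, -0.1, -58.4]
contact_force: [-1.7, 0.1, 4.7]
gripper_width: 0.0117
gripper_force: 35.0
```

```bash
python3 - <<'E'
from h import *
plan([.4446,-.2514,.1055],down(-98.5)); s=r.get_state();print(s["moment"].round(3)); print("F tool",Ro.from_euler("xyz",s["eef_rot"],degrees=True).inv().apply(s["contact_force"]).round(1))
E
```

```text
t 16.15 pos [ 444.5 -251.7  105.5] rot [-1.7991e+02 -7.0000e-02 -5.8410e+01] F [-1.7  0.1  4.7] w 0.0117 35.0119811296463
shift [-0.2 -0.3 -0. ] turn [-1.900e-03 -6.000e-04  6.997e-01]
[-0.442  0.916  0.11 ]
F tool [-1.   1.4 -4.7]
```

First stop reached with low forces and a spring moment of about 0.11 N m. Continuing to the second stop.

Call:
{"method": "carry_out", "body": {"deltas": [[0,[0,0,0],[0,0,0.05]],[0,[0,0,0],[0,0,0.1]],[0,[0,0,0],[0,0,0.15]],[0,[0,0,0],[0,0,0.2]],[0,[0,0,0],[0,0,0.25]],[0,[0,0,0],[0,0,0.3]],[0,[0,0,0],[0,0,0.35]],[0,[0,0,0],[0,0,0.35]],[0,[0,0,0],[0,0,0.35]]]}}

```text
time_s: 17.05
tcp_pos: [0.4445, -0.2517, 0.1055]
eef_rot: [-179.9, -0.0, -78.4]
contact_force: [-2.8, -0.5, 4.0]
gripper_width: 0.0118
gripper_force: 35.0
```

```bash
python3 - <<'E'
from h import *
plan([.4446,-.2514,.1055],down(-98.5)); s=r.get_state();print(s["moment"].round(3)); print("F tool",Ro.from_euler("xyz",s["eef_rot"],degrees=True).inv().apply(s["contact_force"]).round(1))
E
```

```text
t 17.05 pos [ 444.5 -251.7  105.5] rot [-1.7989e+02 -3.0000e-02 -7.8430e+01] F [-2.8 -0.5  4. ] w 0.0118 35.017311573028564
shift [-0.3 -0.2 -0. ] turn [-2.000e-03 -2.000e-04  3.502e-01]
[-0.3    0.995  0.161]
F tool [-0.   2.9 -4. ]
```

Call:
{"method": "carry_out", "body": {"deltas": [[0,[0,0,0],[0,0,0.05]],[0,[0,0,0],[0,0,0.1]],[0,[0,0,0],[0,0,0.15]],[0,[0,0,0],[0,0,0.2]],[0,[0,0,0],[0,0,0.25]],[0,[0,0,0],[0,0,0.3]],[0,[0,0,0],[0,0,0.34]],[0,[0,0,0],[0,0,0.35]],[0,[0,0,0],[0,0,0.35]],[0,[0,0,0],[0,0,0.35]]]}}

```text
time_s: 18.05
tcp_pos: [0.4444, -0.2517, 0.1055]
eef_rot: [-179.9, 0.0, -98.5]
contact_force: [-2.4, -1.0, 5.2]
gripper_width: 0.0117
gripper_force: 35.0
```

```bash
python3 - <<'E'
from h import *
plan([.4446,-.2514,.1055],down(-98.5)); s=r.get_state();print(s["moment"].round(3))
ims=[]
for nm,(a,b,c,e) in {"side":(130,260,260,390),"top":(165,265,310,410)}.items():
    p,d=r.capture(nm); np.savez(nm+"5.npz",p=p,d=d); ims.append(cv2.resize(p[a:b,c:e],(400,400),interpolation=2))
    print(nm,"tip pred",proj(nm,[[.4446+.09*.1478,-.2514+.09*.989,.086],[.4446,-.2514,.086]]).round(1).tolist(),"crop",c,a)
cv2.imwrite("pics/s5.png",np.hstack(ims)[:,:,::-1])
E
```

```text
t 18.05 pos [ 444.4 -251.7  105.5] rot [-1.7989e+02  1.0000e-02 -9.8480e+01] F [-2.4 -1.   5.2] w 0.0117 35.02129912376404
shift [-0.3 -0.1 -0. ] turn [-0.0019  0.0001  0.0003]
[-0.286  1.039  0.17 ]
side tip pred [[325.4, 217.2], [335.9, 235.5]] crop 260 130
top tip pred [[355.1, 215.9], [381.8, 219.3]] crop 310 165
```

View pics/s5.png

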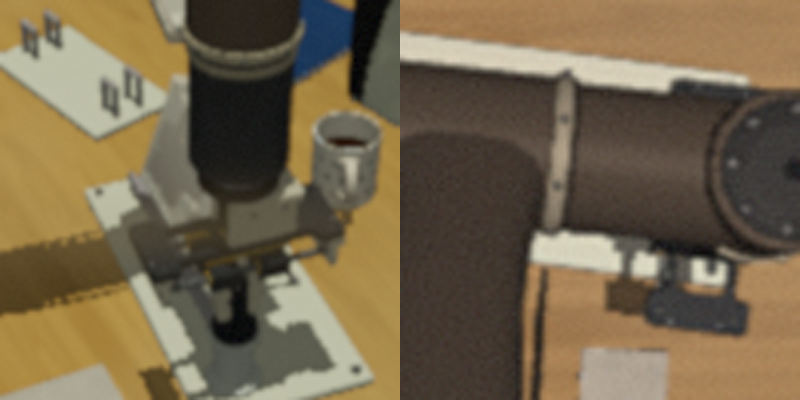

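The side view shows the bar held between the fingers at (235,300), the keeper tip about where predicted at (200,270), and the mould still on the rest. One numeric check before handing in.

```bash
python3 - <<'E'
from h import *
O=np.array([.5139,-.0576,.018]);a=np.radians(-8.5);c,s_=np.cos(a),np.sin(a)
xs=np.array([c,s_,0]);ys=np.array([-s_,c,0]);t=np.radians(17)
u=np.sin(t)*xs+np.array([0,0,np.cos(t)]);n=-np.cos(t)*xs+np.array([0,0,np.sin(t)])
C=cloud("side",np.load("side5.npz")["d"]).reshape(-1,3);D=C-O;Q=np.c_[D@ys,D@u,D@n]*1000
f=Q[(abs(Q[:,0])<150)&(Q[:,1]>15)&(Q[:,1]<150)&(abs(Q[:,2]-15)<20)]
print("mould",len(f),"y",np.percentile(f[:,0],[.5,99.5]).round(1),"u",np.percentile(f[:,1],99).round(1),"n med",np.median(f[(f[:,1]<115)][:,2]).round(1))
# keeper rod: points 80..92 mm high round the knob, in stand axes from the knob axis
E=(C-[.4446,-.2514,0]);X,Y,Z=E@xs*1000,E@ys*1000,C[:,2]*1000
k=(Z>79)&(Z<95)&(np.hypot(X,Y)>30)&(np.hypot(X,Y)<100)&(X<60)
for x,y,z in zip(X[k],Y[k],Z[k]): print((round(x),round(y),round(z)),end=" ")
E
```

```text
mould 543 y [-124.6  139. ] u 141.9 n med 24.6
(38, 84, 93)
```

```bash
python3 - <<'E'
from h import *
a=np.radians(-8.5);c,s_=np.cos(a),np.sin(a);xs=np.array([c,s_,0]);ys=np.array([-s_,c,0])
z=np.load("side5.npz");C=cloud("side",z["d"])
for v in range(211,236,3):
    print(v,[tuple(int(round(q)) for q in ((C[v,u]-[.4446,-.2514,0])@xs*1000,(C[v,u]-[.4446,-.2514,0])@ys*1000,C[v,u,2]*1000))+(int(z["p"][v,u].mean()),) for u in range(316,334,2)])
E
```

```text
211 [(-68, -12, 215, 61), (11, 190, 28, 73), (17, 186, 30, 96), (-39, 17, 183, 52), (-47, -19, 215, 49), (-42, -23, 217, 53), (-36, -23, 215, 52), (-32, -27, 217, 48), (-25, -27, 214, 42)]
214 [(-72, -24, 216, 54), (-66, -24, 213, 52), (-61, -25, 213, 48), (-55, -26, 212, 44), (-49, -26, 210, 42), (-42, -24, 207, 41), (-38, -28, 208, 47), (-30, -25, 203, 49), (-23, -22, 199, 54)]
217 [(-76, -34, 214, 48), (-71, -38, 215, 47), (3, 149, 37, 59), (14, 159, 25, 67), (-40, -2, 176, 51), (-39, -16, 187, 41), (-36, -25, 194, 47), (-33, -31, 197, 48), (-26, -30, 195, 47)]
220 [(-79, -42, 210, 39), (-71, -37, 203, 56), (0, 140, 32, 67), (-56, -28, 191, 77), (-50, -28, 189, 75), (-45, -30, 189, 72), (-40, -35, 192, 67), (-36, -38, 194, 35), (-30, -40, 193, 31)]
223 [(-75, -29, 187, 52), (-69, -30, 185, 53), (-63, -30, 183, 63), (-1, 120, 36, 58), (6, 118, 35, 58), (16, 126, 25, 102), (-39, -33, 179, 70), (-35, -36, 180, 26), (-28, -35, 177, 35)]
226 [(-17, 134, 15, 87), (-10, 133, 14, 87), (-3, 131, 13, 88), (2, 126, 16, 74), (1, 106, 34, 65), (10, 111, 26, 64), (16, 106, 29, 78), (-25, -14, 146, 79), (-18, -11, 141, 82)]
229 [(-21, 121, 14, 90), (-17, 114, 19, 87), (-8, 119, 11, 87), (-2, 116, 12, 85), (-1, 100, 25, 71), (2, 88, 36, 64), (11, 93, 28, 66), (-21, -4, 124, 74), (-18, -11, 128, 80)]
232 [(-25, 111, 11, 167), (-19, 107, 12, 90), (-13, 106, 11, 87), (-8, 100, 15, 88), (0, 103, 9, 85), (0, 83, 28, 67), (3, 72, 35, 60), (-21, -4, 112, 64), (-17, -9, 115, 81)]
235 [(-30, 97, 11, 184), (-25, 93, 13, 167), (-20, 87, 16, 91), (-12, 89, 12, 87), (-6, 87, 11, 88), (0, 83, 14, 82), (-20, 16, 81, 46), (-20, -2, 97, 17), (-12, 1, 91, 23)]
```

```bash
python3 -c "
from plant import r
print(r.close_job())"
```

```text
the job is handed in; nothing more can be done
None
```

I leaned the mould centred on the stand and let go of it, then turned the knob 60° clockwise to the third stop and handed the job in at about 18 s, still holding it. The gripper hid the keeper finger in both cameras, so its position rests on the tracked turn, the 11.7 mm grip on the bar and the rising spring moment.

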